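# Feature the green gem on the carousel

### The job

Slide the card of green stones all the way into the clear-topped pocket in front of the gem carousel. Then take the carousel by its upright metal post and turn it until the jar with the green gem stands at the front, in line with the white arrow; finish while still gripping the post and holding the carousel still there, without letting go. Leave the other things on the table where they are.

Things in the scene. Friction and masses are not known exactly. Their poses are not given: they have to be found in the camera images.
- green_card: the loose card of green stones, lying flat stones up: 62 mm wide (its x), 125 mm long (its y), 9 mm thick, 116 g; origin at the centre of its underside. Either end may go in first. Held near one end it swings down when lifted: carry it by its middle or slide it along the table
- stand: fixed stand of the carousel; origin on the table under the turning axis, z up; its front, with the card pocket and a white arrow, is its -x. The arrow lies at y = 0, 97 to 121 mm in front of the axis, about 21 mm above the table, and points at the axis
- pocket (a point): card pocket across the stand's front: channel along the stand's y, 140 mm before the axis. This point (axes as the stand's) is on its centre line at the table, where the card's centre lies when home. 66.5 mm wide inside, walls 8 mm, no floor (card slides on the table), clear roof 14 to 20 mm up. Mouth at +y: straight walls end at y = +13.5, flared ones at +31 mm; stop face at y = -62.5 mm
- carousel (a joint): angle of the turntable (rad), counter-clockwise from above positive; at 0 the post is at the stand's front and the green jar at the back; the green jar is at the front at +3.14 or -3.14 (travel -6.28 to 6.28). Wooden disc of 90 mm radius, top 28 mm above the table, on a light bearing: a nudge turns it
- post: round upright aluminium post fixed on the disc 64 mm from the turning axis, opposite the green jar; 18 mm thick, 56 mm tall, origin at the centre of its foot, 28 mm above the table (its top is 84 mm above the table). A collar of 26 mm surrounds its lowest 8 mm
- green_jar: round black gem jar with a green gem under its clear lid, 33 mm across, 22 mm high, fixed on the disc 64 mm from the turning axis; origin at the centre of its underside. A blue-gem jar and an orange-gem jar, alike otherwise, are fixed midway between it and the post, 64 mm from the axis
- tape_roll: bystander: brown tape roll, 96 mm across, 48 mm high; origin under its centre
- dish: bystander: round steel sorting dish, 101 mm across, 21 mm high; origin under its centre
- calculator: bystander: desk calculator, 138 x 82 x 20 mm; origin under its centre
- loupe: bystander: folding steel loupe, 25 x 45 x 14 mm; origin under its centre
- blue_card: bystander: card of blue stones, 100 x 150 x 9 mm; origin under its centre
- torch: bystander: black pocket torch, 26 x 113 x 26 mm; origin under its centre
- power_strip: fixed white power strip along the back edge of the table, 285 mm long, 52 mm wide, 39 mm high; origin under its centre
There are look-alikes about, which are no part of the job. There is more than one size of the green_card; the one meant has the size given above.

How it is judged:
By the outcome, as a careful person would: the job done as asked, in the order asked, and still so for the second after the job is handed in, while the arm keeps its last pose, push and grip.
It also fails if it takes over 64 s, if anything falls off the work surface, if the arm or the gripper's body presses on something with over 40 N, if the wrist force passes 120 N, or if a joint passes its speed limit or range.

### The arm

A 6-joint arm with a two-finger parallel gripper is mounted at the origin on the work surface; the furniture and walls round the work are solid. World frame = base frame: x ahead of the robot, y to its left, z up, the work surface at z = 0. Lengths are in m, angles in degrees, forces in N, time in s.
With the tool pointing down it reaches from about 0.275 to 0.725 m from the base axis. Payload 15.9 kg.
Tool frame: the origin (TCP) lies at the very end of the fingers, on their centre line; the grasp point (between the pads) lies 19 mm behind it (manip.pinch_z is the distance from the TCP to the grasp point, in m); y points along the fingers, z is the direction in which the jaws open and shut, and the axes are right-handed (so a half turn about y gives the same grasp; the last joint's range is limited). The gripper opens to 85 mm and grips with 20 to 120 N. Pads are 22 mm wide; open, the fingers measure 114 mm over their backs; the gripper's body (76 mm by 85 mm) begins 54 mm behind the grasp point. The pads swing forward as they close: fully open they stand 13 mm farther back than shut.
Start: joints at [71.677, 12.198, -1.971, 75.831, 0, 90], TCP at [0.157, 0.475, 0.231] pointing down, gripper open.
Joint ranges: [-170.91, 170.91], [-42.67, 98.43], [-65.05, 77.54], [-120.47, 116.71], [-90, 82.35], [-180, 180]. Speed limits (degrees/s): [108.29, 108.29, 136.94, 147.25, 180, 180].

### API

Orientations are given as a 3x3 rotation matrix whose columns are the frame's x, y, z axes.
In Python, from bench import readout, grab_frame, manip gives the robot as it stands.
- The arm moves only by the shell command python3 -m crank 'ROWS' [FORCE]. ROWS is JSON, a list of rows, each a list of 7 numbers: the shift along the tool's x, y, z in cm, then the turn, a rotation vector about the tool's x, y, z in rad, then the finger opening in cm, from 0 to 8.54. In form: [[x, y, z, ax, ay, az, hand], ...]. A call has exactly 5 rows; each row is the pose to reach, as a shift and turn from the pose commanded when the call began, along the tool's axes at that moment; what a row does not reach only later rows make up. A row lasts 1/10 s, in which the tool goes at most 50 mm and 8.59 degrees, less where a joint would pass 70% of its speed; a pose out of reach is approached as far as the arm can. A call with a gripper value outside its range is refused whole. The fingers move at their own pace and stop on an object; FORCE is the grip in N (left out, the last holds). Time passes only in rows, so rows that repeat a pose let the fingers close, or fill a call up. It gives the time, the measured TCP pose, the force and the opening at its end, in the units of the state.
- readout.observe(): the state, without advancing time (a new reading comes with each control period).
- grab_frame(name): name is "side" or "top"; returns a dict with "image" (400x640x3 uint8, red, green, blue), "fx", "fy", "cx", "cy" (pixels), "D" ([k1, k2, p1, p2, k3] as OpenCV has them; the pictures are not rectified), "view" (4x4, takes a point from world to camera coordinates). Camera axes: x right, y down, z forward; pixel columns grow to the right and rows downward; lengths in m; the calibration is good to about 2 mm. A picture is of the moment at which its call begins. There is no depth.
- manip.job_done(): hands the job in, once; it reports no verdict.
The state is a dict: "t": time; "joint_pos": joint angles; "qd": joint speeds; "joint_torque": joint torques, N m; "eef_pos": TCP position; "tool_rot": TCP orientation; "wrist_force": force on the tool from outside, world axes, zero at the start; "torque": the same for the moment, N m; "gripper_width": finger opening in m.
Only numpy, scipy, OpenCV 4.12 (cv2) and the standard library are available. Lean on these libraries where they do the work, as an engineer would, in place of code of your own. Each camera call takes 0.05 s, during which the arm holds its last target. There are 200 camera calls.

## Working session

There is one attempt and no reset: what is moved stays moved. The work goes in short steps, Python scripts to look and compute and a shell command to move; the robot and the scene stay as the last step left them, time stands still between calls to the robot, and variables do not carry over. Pictures are saved under pics/ and viewed, about 8 in all and at most 12, crops included, and the job is handed in when it is done.

```bash
mkdir -p pics; ls; python3 - <<'E'
from bench import readout, grab_frame, manip
import cv2,numpy as np
s=readout.observe();print({k:np.round(v,3).tolist() for k,v in s.items()}, manip.pinch_z)
for n in("side","top"):
    f=grab_frame(n);cv2.imwrite(f"pics/{n}0.png",f["image"][:,:,::-1])
    np.savez(f"{n}0.npz",**f)
    print(n,f["fx"],f["cx"],f["cy"],f["D"],np.round(f["view"],3).tolist())
E
```

```text
pics
{'t': 0.0, 'joint_pos': [71.678, 12.226, -2.012, 75.831, -0.001, 90.002], 'qd': [-0.068, -0.049, 0.006, 0.011, 0.057, 0.06], 'joint_torque': [0.001, -68.616, 48.712, 0.017, 0.0, 0.0], 'eef_pos': [0.157, 0.474, 0.231], 'tool_rot': [[0.949, -0.0, 0.314], [-0.314, -0.001, 0.949], [0.0, -1.0, -0.001]], 'wrist_force': [0.103, -0.54, -0.128], 'torque': [0.062, 0.026, 0.008], 'gripper_width': 0.086} 0.0187
side 390.4467667949364 319.66159734817103 197.4018796728996 [-0.02026086  0.          0.          0.          0.        ] [[0.947, -0.321, 0.001, -0.386], [-0.188, -0.557, -0.809, 0.118], [0.26, 0.766, -0.588, 1.157], [0.0, 0.0, 0.0, 1.0]]
top 386.50327414968353 320.61829438657793 201.37046550354407 [-0.03005875  0.          0.          0.          0.        ] [[-0.028, -1.0, -0.006, -0.023], [-0.996, 0.029, -0.09, 0.403], [0.09, 0.003, -0.996, 1.391], [0.0, 0.0, 0.0, 1.0]]
```

View pics/top0.png

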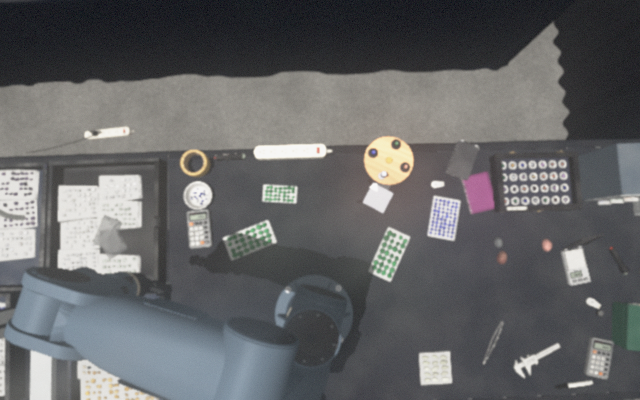

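View pics/side0.png

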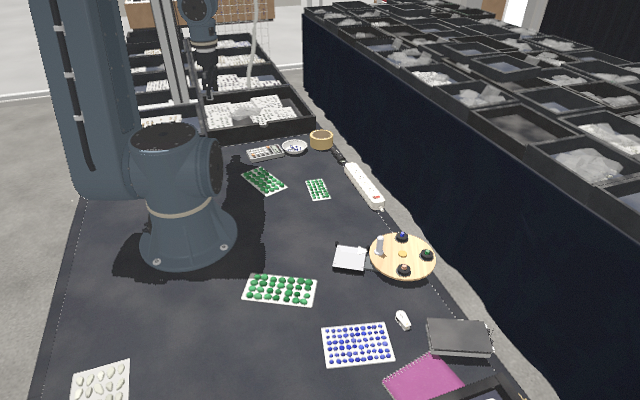

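The top view shows the small green card at about (280,194), larger look-alikes at (250,240) and (390,254), the carousel at (388,160) and the pocket at (377,197). The side view shows the same card at (318,189), the carousel at (402,256) and the pocket at (350,258). I'll crop in on these.

```bash
cat > h.py <<'E'
import cv2,numpy as np
from bench import readout,grab_frame,manip
def K(f): return np.array([[f["fx"],0,f["cx"]],[0,f["fy"],f["cy"]],[0,0,1]],float)
def ray(f,uv):
    p=cv2.undistortPoints(np.array(uv,float).reshape(-1,1,2),K(f),np.array(f["D"],float)).reshape(-1,2)
    R,t=f["view"][:3,:3],f["view"][:3,3]
    return -R.T@t,np.c_[p,np.ones(len(p))]@R
def plane(f,uv,z):
    o,d=ray(f,uv); return o+d*((z-o[2])/d[:,2])[:,None]
def tri(f,uv,g,uw):
    o,d=ray(f,uv);p,e=ray(g,uw);out=[]
    for a,b in zip(d,e):
        s=np.linalg.lstsq(np.c_[a,-b],p-o,rcond=None)[0]; A,B=o+s[0]*a,p+s[1]*b
        out.append(np.r_[(A+B)/2,np.linalg.norm(A-B)])
    return np.array(out)
def proj(f,X):
    R=f["view"][:3,:3]; return cv2.projectPoints(np.array(X,float).reshape(-1,1,3),cv2.Rodrigues(R)[0],f["view"][:3,3],K(f),np.array(f["D"],float))[0].reshape(-1,2)
def crop(f,x,y,w,h,k,name): cv2.imwrite(name,cv2.resize(f["image"][y:y+h,x:x+w,::-1],None,fx=k,fy=k,interpolation=cv2.INTER_CUBIC))
def mask(f,lo,hi,roi):
    h=cv2.cvtColor(f["image"],cv2.COLOR_RGB2HSV);m=cv2.inRange(h,lo,hi);o=np.zeros_like(m);x,y,w,hh=roi
    o[y:y+hh,x:x+w]=m[y:y+hh,x:x+w]; return o
E
python3 - <<'E'
from h import *
t=dict(np.load("top0.npz"));s=dict(np.load("side0.npz"))
A=cv2.resize(t["image"][130:220,345:435,::-1],None,fx=4.4,fy=4.4,interpolation=cv2.INTER_CUBIC)
B=cv2.resize(s["image"][225:285,325:445,::-1],None,fx=6.5,fy=6.5,interpolation=cv2.INTER_CUBIC)
C=cv2.resize(t["image"][175:215,250:310,::-1],None,fx=6.5,fy=6.5,interpolation=cv2.INTER_CUBIC)
im=np.zeros((800,792,3),np.uint8);im[:396,:396]=A;im[:260,396:786]=C;im[400:790,:780]=B
cv2.imwrite("pics/c1.png",cv2.resize(im,(594,600)))
# card: light or green pixels vs dark table
for n,f,roi in(("top",t,(255,178,50,32)),("side",s,(300,174,34,30))):
    m=cv2.inRange(f["image"].max(2),85,255);o=np.zeros_like(m);x,y,w,h=roi;o[y:y+h,x:x+w]=m[y:y+h,x:x+w]
    o=cv2.morphologyEx(o,cv2.MORPH_CLOSE,np.ones((3,3)))
    c=max(cv2.findContours(o,0,1)[0],key=cv2.contourArea).reshape(-1,2).astype(float)
    for z in(0.009,):
        P=plane(f,c,z)[:,:2];r=cv2.minAreaRect((P*1000).astype(np.float32));print(n,"card",r)
    g=mask(f,(35,60,20),(90,255,255),roi);M=cv2.moments(g,True);gc=(M["m10"]/M["m00"],M["m01"]/M["m00"]);print(gc,plane(f,gc,.009)); 
    c0=np.array(cv2.minAreaRect(c.astype(np.float32))[0]);print("cen",c0)
    if n=="top":tc=c0
print("tri",tri(t,tc,s,c0))
# disc
for n,f,roi in(("top",t,(355,130,70,62)),("side",s,(362,228,80,56))):
    d=mask(f,(8,60,110),(30,255,255),roi);c=max(cv2.findContours(cv2.morphologyEx(d,cv2.MORPH_CLOSE,np.ones((15,15))),0,1)[0],key=cv2.contourArea).reshape(-1,2)
    P=plane(f,cv2.convexHull(c).reshape(-1,2).astype(float),.028)[:,:2]*1000
    print(n,"disc",cv2.minEnclosingCircle(P.astype(np.float32)),cv2.fitEllipse(P.astype(np.float32)),cv2.fitEllipse(c)[0])
    e=cv2.fitEllipse(c)[0]
    if n=="top":te=e
print(tri(t,te,s,e))
E
```

```text
top card ((436.2732849121094, 116.13029479980469), (181.7373504638672, 114.86824798583984), 88.37108612060547)
(279.3333333333333, 192.07692307692307) [[0.44128674 0.11622341 0.009     ]]
cen [279.5 193.5]
side card ((433.6188049316406, 112.45738983154297), (176.21038818359375, 120.2060317993164), 71.36662292480469)
(317.55194805194805, 188.26623376623377) [[0.43649764 0.10807384 0.009     ]]
cen [316.5 188.5]
tri [[0.43611602 0.11656356 0.00261197 0.00126113]]
top disc ((546.3442993164062, -286.348876953125), 93.71435546875) ((545.5271606445312, -286.4420166015625), (184.1728057861328, 186.7644805908203), 177.08438110351562) (388.2833557128906, 160.14857482910156)
side disc ((543.1138916015625, -290.74603271484375), 93.05146789550781) ((543.8499145507812, -291.64764404296875), (178.73928833007812, 185.73944091796875), 160.7619171142578) (401.8159484863281, 256.66900634765625)
[[ 5.47503732e-01 -2.88493546e-01  1.64355267e-02  4.31310960e-04]]
```

View pics/c1.png

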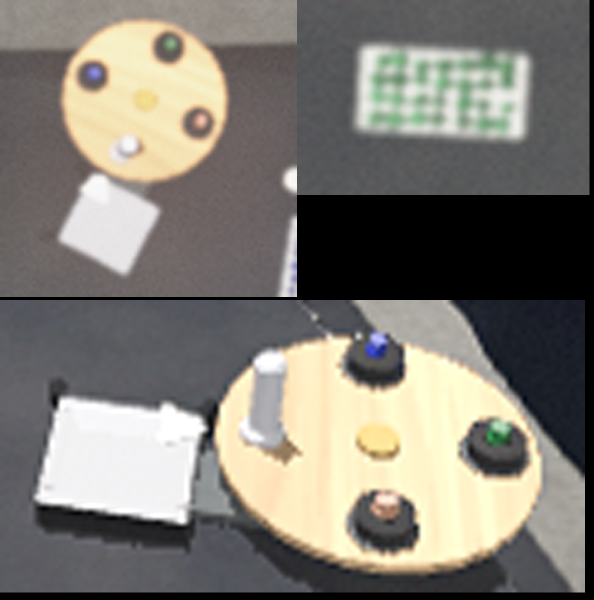

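The crops show the pocket as a light roof with its corners at (98,172), (160,212), (127,275) and (58,238). The arrow is at (98,187), the post at (127,148) and the green jar at the back at (170,45). The card is near-axis-aligned. I'll refine these with better masks.

```bash
cat > m.py <<'E'
from h import *
def blob(f,roi,thr=None,fill=True,k=8):
    x,y,w,h=roi; g=f["image"][y:y+h,x:x+w].max(2) 
    g=cv2.resize(g,None,fx=k,fy=k,interpolation=cv2.INTER_CUBIC)
    T,b=cv2.threshold(g,thr or 0,255,cv2.THRESH_BINARY|(0 if thr else cv2.THRESH_OTSU))
    b=cv2.morphologyEx(b,cv2.MORPH_CLOSE,np.ones((3*k,3*k)))
    c=max(cv2.findContours(b,0,1)[0],key=cv2.contourArea).reshape(-1,2).astype(float)
    return (c+.5)/k-.5+np.array([x,y])
def rect(f,c,z):
    P=plane(f,c,z)[:,:2]*1000; (a,b),(w,h),an=cv2.minAreaRect(P.astype(np.float32))
    if w<h: w,h,an=h,w,an+90
    return np.round([a,b,w,h,(an+90)%180-90],1)
E
python3 - <<'E'
from m import *
t=dict(np.load("top0.npz"));s=dict(np.load("side0.npz"))
cen={}
for n,f,rc,rp in(("top",t,(257,180,46,28),(360,180,36,34)),("side",s,(302,176,30,28),(330,242,38,32))):
    c=blob(f,rc); print(n,"card",rect(f,c,.009))
    p=blob(f,rp,150); print(n,"roof",rect(f,p,.02),rect(f,p,.014))
    q=cv2.boxPoints(cv2.minAreaRect(c.astype(np.float32)));cen[n]=q
    b=cv2.approxPolyDP(cv2.convexHull(p.astype(np.float32)),2.5,True).reshape(-1,2);print("roofpoly",np.round(b,1).tolist());print(np.round(plane(f,b.astype(float),.02)[:,:2]*1000).tolist())
print("card corners", np.round(cen["top"],1).tolist(),np.round(cen["side"],1).tolist())
a=lambda u,v:(u/3.3+345-.4,v/3.3+130-.4); b=lambda u,v:(u/4.875+325-.4,(v-300)/4.875+225-.4)
T=[a(98,187),a(132,143),a(170,45),a(92,74),a(199,121)]; S=[b(183,425),b(270,356),b(500,432),b(377,345),b(385,502)]
for n,v in zip(("arrow","posttop","green","blue","orange"),tri(t,T,s,S)*1000):print(n,np.round(v,1))
ax=tri(t,[a(147,100)],s,[b(378,438)])[0]*1000;print("hub",ax)
for x,z in((T,1),):
    for n,q in zip("apgbo",x): print(n,np.round(plane(t,[q],{'a':.021,'p':.084}.get(n,.05))*1000))
for n,q in zip("apgbo",S): print(n,np.round(plane(s,[q],{'a':.021,'p':.084}.get(n,.05))*1000))
E
```

```text
top card [435.9 115.9 130.4  67.5  85. ]
top roof [ 427.4 -251.6  137.8   92.7  -28.2] [ 428.1 -252.5  138.4   93.1  -28.2]
roofpoly [[395.3999938964844, 179.60000610351562], [393.1000061035156, 194.60000610351562], [383.8999938964844, 213.39999389648438], [362.6000061035156, 202.6999969482422], [373.29998779296875, 179.60000610351562]]
[[474.0, -311.0], [419.0, -300.0], [351.0, -263.0], [392.0, -187.0], [476.0, -230.0]]
side card [435.9 103.2 129.4  69.4  85.3]
side roof [ 415.3 -246.3   94.2   93.7  -29.8] [ 417.9 -240.7   95.    94.5  -29.8]
roofpoly [[337.1000061035156, 244.8000030517578], [367.3999938964844, 248.89999389648438], [367.3999938964844, 266.8999938964844], [361.6000061035156, 270.6000061035156], [332.20001220703125, 265.79998779296875]]
[[395.0, -191.0], [469.0, -234.0], [441.0, -297.0], [421.0, -303.0], [354.0, -263.0]]
card corners [[261.3999938964844, 201.60000610351562], [262.3999938964844, 183.39999389648438], [297.6000061035156, 185.5], [296.6000061035156, 203.6999969482422]] [[304.29998779296875, 180.89999389648438], [322.79998779296875, 173.8000030517578], [332.29998779296875, 198.1999969482422], [313.79998779296875, 205.39999389648438]]
arrow [ 452.4 -232.8   19.2    2.1]
posttop [ 488.5 -261.1   85.5    1. ]
green [ 604.8 -315.6   42.1    2.1]
blue [ 575.3 -228.5   41.5    2.9]
orange [ 518.8 -343.1   42.9    1.6]
hub [ 545.65506414 -289.09632744   31.72964431    1.06278244]
a [[ 451. -232.   21.]]
p [[ 489. -262.   84.]]
g [[ 602. -314.   50.]]
b [[ 572. -227.   50.]]
o [[ 517. -341.   50.]]
a [[ 453. -235.   21.]]
p [[ 489. -260.   84.]]
g [[ 600. -323.   50.]]
b [[ 571. -237.   50.]]
o [[ 515. -349.   50.]]
```

The small card is at about (436,116) mm with its long axis at 85°. The stand axis is at about (546,-289) with yaw about -29.7°, which puts the pocket point near (424,-220). I'll write a relative-move calculator, then move above the card's +y end.

```bash
cat > go.py <<'E'
# go.py x y z(mm) az(deg of jaw axis) -> tool shift cm, rotvec rad from measured pose
import sys;from h import *;from scipy.spatial.transform import Rotation as Ro
def calc(x,y,z,az):
    s=readout.observe();R=np.array(s["tool_rot"]);a=np.radians(az)
    zt=np.array([np.cos(a),np.sin(a),0]);yt=np.array([0,0,-1.]);G=np.c_[np.cross(yt,zt),yt,zt]
    d=R.T@(np.array([x,y,z])/1000-np.array(s["eef_pos"]))*100
    print("shift",np.round(d,2),"rot",np.round(Ro.from_matrix(R.T@G).as_rotvec(),3))
    print("t",round(s["t"],2),"tcp",np.round(np.array(s["eef_pos"])*1000,1),"az",round(np.degrees(np.arctan2(R[1,2],R[0,2])),1),"F",np.round(s["wrist_force"],1),"w",round(s["gripper_width"]*1000,1),"j",np.round(s["joint_pos"]))
if __name__=="__main__": calc(*map(float,sys.argv[1:]))
E
python3 go.py 440 163.5 120 -5
```

```text
shift [ 36.63  11.11 -20.6 ] rot [1.000e-03 1.338e+00 1.000e-03]
t 0.1 tcp [157.1 474.3 230.9] az 71.7 F [ 0.5 -0.3 -0.3] w 85.7 j [72. 12. -2. 76. -0. 90.]
```

```bash
python3 -m crank '[[36.6,11.1,-20.6,0,1.338,0,7.5],[36.6,11.1,-20.6,0,1.338,0,7.5],[36.6,11.1,-20.6,0,1.338,0,7.5],[36.6,11.1,-20.6,0,1.338,0,7.5],[36.6,11.1,-20.6,0,1.338,0,7.5]]' 40; python3 go.py 440 163.5 60 -5
```

```text
t: 0.6
eef_pos: [0.3206, 0.2942, 0.1669]
tool_rot: [[0.475, -0.0, 0.88], [-0.88, -0.0, 0.475], [0.0, -1.0, -0.0]]
wrist_force: [1.4, 1.1, -0.9]
gripper_width: 0.0746
shift [17.17 10.69  4.3 ] rot [0.    0.583 0.   ]
t 0.6 tcp [320.6 294.2 166.9] az 28.4 F [ 1.4  1.1 -0.9] w 74.6 j [ 43.   6. -19.  65.   0. 104.]
```

```bash
python3 -m crank '[[17.2,10.7,4.3,0,0.583,0,7.5],[17.2,10.7,4.3,0,0.583,0,7.5],[17.2,10.7,4.3,0,0.583,0,7.5],[17.2,10.7,4.3,0,0.583,0,7.5],[17.2,10.7,4.3,0,0.583,0,7.5]]'; python3 go.py 440 163.5 15 -5; python3 - <<'E'
from h import *
t=grab_frame("top");s=grab_frame("side")
A=cv2.resize(t["image"][150:220,225:325,::-1],None,fx=5,fy=5,interpolation=cv2.INTER_CUBIC)
B=cv2.resize(s["image"][130:230,270:350,::-1],None,fx=5,fy=5,interpolation=cv2.INTER_CUBIC)
im=np.zeros((500,900,3),np.uint8);im[:350,:500]=A;im[:,500:]=B
cv2.imwrite("pics/c2.png",cv2.resize(im,(800,444)))
p=np.array(readout.observe()["eef_pos"]);print(proj(t,[p])[0],proj(s,[p])[0])
E
```

```text
t: 1.1
eef_pos: [0.4408, 0.1621, 0.0576]
tool_rot: [[-0.09, -0.003, 0.996], [-0.996, -0.002, -0.09], [0.002, -1.0, -0.003]]
wrist_force: [-0.1, -0.6, 1.0]
gripper_width: 0.0752
shift [-0.14  4.26 -0.08] rot [ 0.003 -0.003  0.002]
t 1.1 tcp [440.8 162.1  57.6] az -5.2 F [-0.1 -0.6  1. ] w 75.2 j [ 20.  15. -25.  51.  -0. 115.]
[264.17515256 191.22705082] [313.33510424 167.47545077]
```

View pics/c2.png

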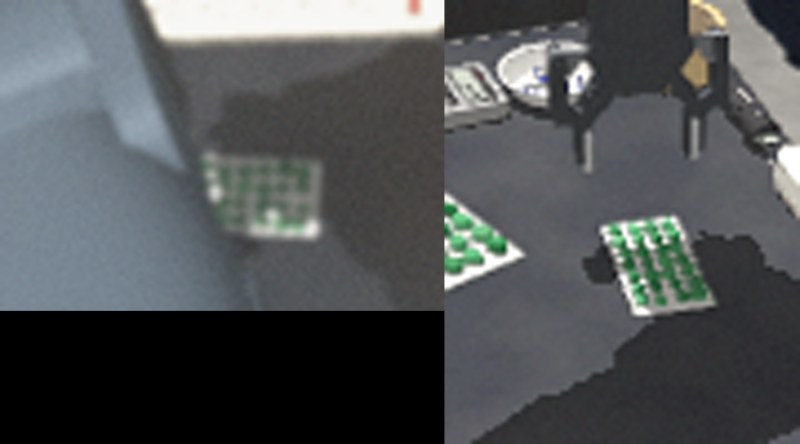

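The side view shows the open finger tips at about (302,168) and (326,166), within 1 px of the projected TCP. The card's corners are at about (305,182), (323,179), (331,197.5) and (313,201).

```bash
python3 - <<'E'
from h import *
t=dict(np.load("top0.npz"));s=dict(np.load("side0.npz"))
for z in (0,.009): print(np.round(plane(s,[(304.3,181.4),(322.7,178.4),(331,197.1),(312.8,200.7),(313.5,179.9),(317.7,189.4)],z)*1000).tolist())
# top-view card, at half-contrast in sub-pixels along the card's centre row/column
g=t["image"].max(2).astype(int); print(g[194,255:305].tolist()); print(g[176:210,280].tolist()); print(g[185:204,263].tolist())
print(np.round(plane(t,[(262,184),(297.5,186),(296.7,203.5),(261.3,201.5)],.009)*1000).tolist())
g=s["image"].max(2).astype(int);print(g[172:186,313].tolist(),g[192:208,322].tolist())
E
```

```text
[[409.0, 177.0, 0.0], [478.0, 174.0, 0.0], [467.0, 56.0, 0.0], [402.0, 56.0, 0.0], [444.0, 175.0, 0.0], [439.0, 114.0, 0.0]]
[[406.0, 164.0, 9.0], [474.0, 161.0, 9.0], [463.0, 44.0, 9.0], [399.0, 45.0, 9.0], [439.0, 162.0, 9.0], [435.0, 101.0, 9.0]]
[90, 85, 89, 88, 89, 87, 102, 164, 219, 225, 211, 190, 193, 200, 202, 185, 190, 219, 226, 215, 193, 194, 214, 198, 178, 206, 228, 224, 193, 170, 185, 216, 219, 218, 225, 235, 237, 233, 228, 233, 235, 206, 145, 98, 93, 92, 90, 95, 92, 89]
[96, 93, 95, 95, 97, 95, 93, 99, 120, 178, 210, 178, 148, 165, 180, 176, 172, 193, 206, 195, 200, 219, 211, 195, 217, 221, 178, 117, 93, 91, 93, 90, 95, 88]
[186, 200, 207, 208, 209, 217, 218, 224, 224, 219, 221, 228, 227, 222, 221, 212, 166, 115, 90]
[[473.0, 180.0, 9.0], [462.0, 49.0, 9.0], [397.0, 53.0, 9.0], [408.0, 183.0, 9.0]]
[94, 94, 95, 94, 93, 93, 92, 127, 248, 196, 175, 201, 146, 168] [233, 141, 94, 161, 190, 179, 255, 248, 87, 96, 99, 94, 99, 94, 96, 98]
```

```bash
python3 -m crank '[[-0.1,3,0,0,0,0,7.5],[-0.1,4.5,0,0,0,0,7.5],[-0.1,5.2,0,0,0,0,7.5],[-0.1,5.4,0,0,0,0,7.5],[-0.1,5.4,0,0,0,0,7.5]]'; python3 go.py 440 162 0 -5;
```

```text
t: 1.7
eef_pos: [0.4404, 0.1673, 0.0071]
tool_rot: [[-0.081, 0.001, 0.997], [-0.997, 0.0, -0.081], [-0.0, -1.0, 0.001]]
wrist_force: [0.3, -0.3, -0.4]
gripper_width: 0.0751
shift [0.54 0.71 0.  ] rot [-0.001  0.007 -0.   ]
t 1.7 tcp [440.4 167.3   7.1] az -4.6 F [ 0.3 -0.3 -0.4] w 75.1 j [ 21.  18. -28.  43.   0. 115.]
```

```bash
python3 -m crank '[[0.5,0.2,0,0,0,0,7.5],[0.5,0.4,0,0,0,0,7.5],[0.5,0.5,0,0,0,0,7.5],[0.5,0.5,0,0,0,0,5.5],[0.5,0.5,0,0,0,0,5.5]]' 30; python3 go.py 440 162 1 -5;python3 -m crank '[[0,0,0,0,0,0,5.5],[0,0,0,0,0,0,5.5],[0,0,0,0,0,0,5.5],[0,0,0,0,0,0,5.5],[0,0,0,0,0,0,5.5]]'; python3 go.py 440 162 1 -5; python3 - <<'E'
from h import *
t=grab_frame("top");s=grab_frame("side")
A=cv2.resize(t["image"][150:220,225:325,::-1],None,fx=5,fy=5,interpolation=cv2.INTER_CUBIC)
B=cv2.resize(s["image"][140:220,270:350,::-1],None,fx=7,fy=7,interpolation=cv2.INTER_CUBIC)
cv2.imwrite("pics/c3.png",B)
E
```

```text
t: 2.2
eef_pos: [0.44, 0.1617, 0.0019]
tool_rot: [[-0.082, 0.0, 0.997], [-0.997, 0.0, -0.082], [-0.0, -1.0, 0.0]]
wrist_force: [-2.9, -2.8, 8.8]
gripper_width: 0.06
shift [-0.03  0.09 -0.  ] rot [-0.     0.005 -0.   ]
t 2.2 tcp [440.  161.7   1.9] az -4.7 F [-2.9 -2.8  8.8] w 60.0 j [ 20.  19. -29.  42.  -0. 115.]
t: 2.7
eef_pos: [0.44, 0.1617, 0.0018]
tool_rot: [[-0.082, 0.0, 0.997], [-0.997, -0.0, -0.082], [0.0, -1.0, 0.0]]
wrist_force: [-2.3, -1.2, 9.5]
gripper_width: 0.0606
shift [-0.03  0.08 -0.  ] rot [-0.     0.005  0.   ]
t 2.7 tcp [440.  161.7   1.8] az -4.7 F [-2.3 -1.2  9.5] w 60.6 j [ 20.  19. -29.  42.  -0. 115.]
```

View pics/c3.png

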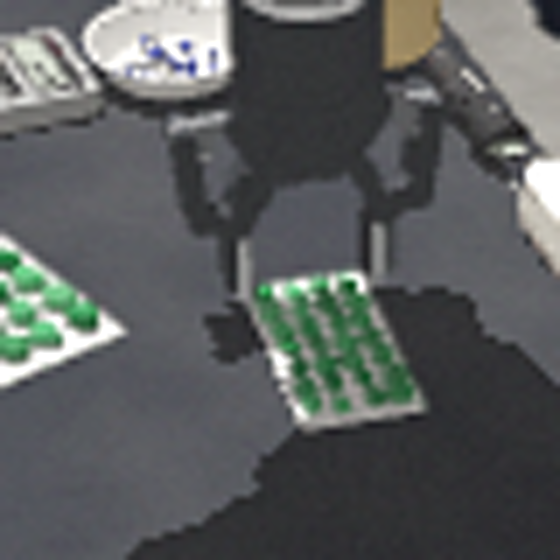

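Holding the card at 60.6 mm opening, with a light touch on the table. I'll slide it toward the mouth while rotating.

```bash
python3 go.py 470 -20 2.5 -29.7; python3 -m crank '[[0.5,-0.05,0.05,0,0,0,5.5],[2.5,-0.07,0.1,0,0.05,0,5.5],[5,-0.07,0.3,0,0.13,0,5.5],[7.5,-0.07,0.5,0,0.21,0,5.5],[9.5,-0.07,0.6,0,0.28,0,5.5]]' 45; python3 go.py 480 -40 2.5 -29.7
```

```text
shift [17.86 -0.06  4.48] rot [-0.     0.436 -0.   ]
t 2.8 tcp [440.  161.7   1.8] az -4.7 F [-3.  -1.6  9.7] w 60.2 j [ 20.  19. -29.  42.  -0. 115.]
t: 3.3
eef_pos: [0.4381, 0.0655, 0.0023]
tool_rot: [[-0.357, 0.0, 0.934], [-0.934, 0.0, -0.357], [-0.0, -1.0, 0.0]]
wrist_force: [0.6, 0.5, 0.7]
gripper_width: 0.0589
shift [ 8.36 -0.02  7.68] rot [-0.     0.153 -0.   ]
t 3.3 tcp [438.1  65.5   2.3] az -20.9 F [0.6 0.5 0.7] w 58.9 j [  8.  16. -33.  41.   0. 119.]
```

```bash
python3 -m crank '[[1,-0.02,1,0,0.02,0,5.5],[3,-0.02,2.8,0,0.07,0,5.5],[5,-0.02,4.8,0,0.12,0,5.5],[7,-0.02,6.6,0,0.153,0,5.5],[8.4,-0.02,7.7,0,0.153,0,5.5]]'; python3 go.py 497.7 -91 2.5 -29.7; python3 - <<'E'
from m import *
t=grab_frame("top");s=grab_frame("side");np.savez("t1.npz",**t);np.savez("s1.npz",**s)
A=cv2.resize(t["image"][150:220,300:400,::-1],None,fx=5,fy=5,interpolation=cv2.INTER_CUBIC)
B=cv2.resize(s["image"][170:290,290:390,::-1],None,fx=5,fy=5,interpolation=cv2.INTER_CUBIC)
im=np.zeros((600,1000,3),np.uint8);im[:350,:500]=A;im[:,500:]=B
cv2.imwrite("pics/c4.png",cv2.resize(im,(800,480)))
E
```

```text
t: 3.8
eef_pos: [0.4809, -0.0409, 0.0024]
tool_rot: [[-0.494, 0.0, 0.869], [-0.869, -0.0, -0.494], [0.0, -1.0, 0.0]]
wrist_force: [0.0, 1.3, -0.4]
gripper_width: 0.0592
shift [ 3.53 -0.01  3.93] rot [-0.     0.001  0.   ]
t 3.8 tcp [480.9 -40.9   2.4] az -29.6 F [ 0.   1.3 -0.4] w 59.2 j [ -5.  20. -27.  43.  -0. 115.]
```

View pics/c4.png

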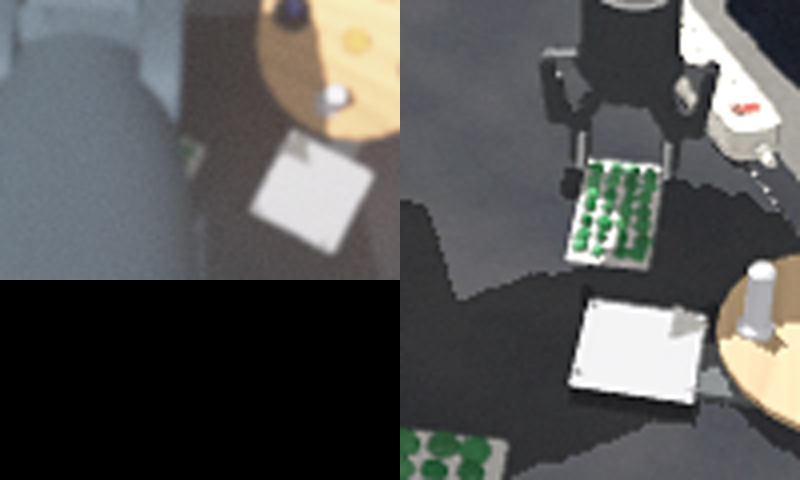

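The card is held square in the fingers and stays on the table (corners at about (588,160), (664,163), (648,268) and (566,262)). The roof corners are at (590,299), (707,314), (695,402) and (570,386). I'll compare the two centre lines from this view.

```bash
python3 - <<'E'
from m import *
s=dict(np.load("s1.npz"));px=lambda L:[((u-400)/4+289.6,v/4+169.6) for u,v in L]
c=plane(s,px([(588,160),(664,163),(648,268),(566,262)]),.003)[:,:2]*1000
r=plane(s,px([(590,299),(707,314),(695,402),(570,386)]),.020)[:,:2]*1000
print(np.round(c),np.round(r)); ax=np.array([546,-289]);
for yaw in(-29,-30,-31):
    a=np.radians(yaw);R=np.array([[np.cos(a),-np.sin(a)],[np.sin(a),np.cos(a)]])
    print(yaw,np.round((c-ax)@R).tolist(),np.round((r-ax)@R).tolist(),np.round((np.array([480.9,-40.9])-ax)@R,1))
E
```

```text
[[ 459.  -18.]
 [ 516.  -41.]
 [ 455. -154.]
 [ 400. -129.]] [[ 396. -189.]
 [ 468. -230.]
 [ 426. -303.]
 [ 353. -264.]]
-29 [[-207.0, 195.0], [-146.0, 202.0], [-145.0, 74.0], [-205.0, 69.0]] [[-180.0, 15.0], [-97.0, 14.0], [-98.0, -71.0], [-181.0, -71.0]] [-177.2  185.4]
-30 [[-211.0, 191.0], [-150.0, 199.0], [-146.0, 71.0], [-207.0, 66.0]] [[-180.0, 11.0], [-97.0, 12.0], [-97.0, -73.0], [-180.0, -74.0]] [-180.4  182.3]
-31 [[-214.0, 187.0], [-153.0, 197.0], [-147.0, 69.0], [-208.0, 62.0]] [[-180.0, 8.0], [-98.0, 11.0], [-95.0, -74.0], [-178.0, -78.0]] [-183.6  179.1]
```

```bash
python3 go.py 497.1 -90.5 2.5 -29.4; python3 -m crank '[[0.8,0,0.9,0,-0.004,0,5.5],[1.8,0,2,0,-0.004,0,5.5],[2.8,0,3.1,0,-0.004,0,5.5],[3.5,0,3.9,0,-0.004,0,5.5],[3.5,0,3.9,0,-0.004,0,5.5]]' 45; python3 go.py 465.2 -147 2.5 -29.4
```

```text
shift [ 3.49 -0.01  3.84] rot [-0.001 -0.004  0.   ]
t 3.9 tcp [480.9 -41.2   2.3] az -29.6 F [ 0.8 -0.1  0.4] w 58.8 j [ -5.  20. -27.  43.  -0. 115.]
t: 4.4
eef_pos: [0.4976, -0.0904, 0.0023]
tool_rot: [[-0.49, 0.0, 0.872], [-0.872, -0.0, -0.49], [0.0, -1.0, 0.001]]
wrist_force: [0.3, -0.8, 0.9]
gripper_width: 0.059
shift [ 6.52 -0.02 -0.04] rot [-0.001  0.001  0.   ]
t 4.4 tcp [497.6 -90.4   2.3] az -29.4 F [ 0.3 -0.8  0.9] w 59.0 j [-10.  22. -24.  44.  -0. 109.]
```

```bash
python3 -m crank '[[0.8,0,-0.04,0,0,0,5.5],[1.6,0,-0.04,0,0,0,5.5],[2.4,0,-0.04,0,0,0,5.5],[3.2,0,-0.04,0,0,0,5.5],[4,0,-0.04,0,0,0,5.5]]'; python3 -m crank '[[0.6,0,0,0,0,0,5.5],[1.2,0,0,0,0,0,5.5],[1.8,0,0,0,0,0,5.5],[2.4,0,0,0,0,0,5.5],[3,0,0,0,0,0,5.5]]'; python3 go.py 448 -177.6 2.5 -29.4
```

```text
t: 4.9
eef_pos: [0.4766, -0.1242, 0.0023]
tool_rot: [[-0.489, -0.0, 0.872], [-0.872, -0.0, -0.489], [0.0, -1.0, -0.0]]
wrist_force: [0.1, 0.3, -0.1]
gripper_width: 0.0591
t: 5.4
eef_pos: [0.4622, -0.1502, 0.0023]
tool_rot: [[-0.489, -0.0, 0.872], [-0.872, -0.0, -0.489], [0.0, -1.0, -0.0]]
wrist_force: [0.2, 0.9, -0.7]
gripper_width: 0.0589
shift [ 3.08 -0.02  0.1 ] rot [0.    0.002 0.   ]
t 5.4 tcp [ 462.2 -150.2    2.3] az -29.3 F [ 0.2  0.9 -0.7] w 58.9 j [-18.  20. -27.  43.  -0. 101.]
```

```bash
python3 -m crank '[[0.5,0,0,0,0,0,5.5],[1,0,0.05,0,0,0,5.5],[1.5,0,0.05,0,0,0,5.5],[2,0,0.1,0,0,0,5.5],[2.4,0,0.1,0,0,0,5.5]]'; python3 go.py 448 -177.6 2.5 -29.4;  python3 -m crank '[[0.2,0,0,0,0,0,5.5],[0.4,0,0,0,0,0,5.5],[0.5,0,0,0,0,0,5.5],[0.6,0,0,0,0,0,5.5],[0.7,0,0,0,0,0,5.5]]'; python3 go.py 448 -177.6 2.5 -29.4
```

```text
t: 5.9
eef_pos: [0.4514, -0.1717, 0.0023]
tool_rot: [[-0.489, -0.0, 0.872], [-0.872, -0.0, -0.489], [0.0, -1.0, 0.0]]
wrist_force: [1.0, 0.4, 0.3]
gripper_width: 0.0591
shift [ 0.68 -0.02 -0.01] rot [-0.     0.002  0.   ]
t 5.9 tcp [ 451.4 -171.7    2.3] az -29.3 F [1.  0.4 0.3] w 59.1 j [-21.  20. -27.  43.  -0.  98.]
t: 6.4
eef_pos: [0.4482, -0.1774, 0.0023]
tool_rot: [[-0.489, 0.0, 0.872], [-0.872, 0.0, -0.489], [-0.0, -1.0, -0.0]]
wrist_force: [0.7, 0.3, -0.0]
gripper_width: 0.0592
shift [ 0.03 -0.02 -0.  ] rot [ 0.     0.002 -0.   ]
t 6.4 tcp [ 448.2 -177.4    2.3] az -29.3 F [ 0.7  0.3 -0. ] w 59.2 j [-22.  20. -27.  43.   0.  98.]
```

```bash
python3 -m crank '[[0.05,0,0,0,0,0,5.5],[0.1,0,0,0,0,0,5.5],[0.15,0,0,0,0,0,5.5],[0.2,0,0,0,0,0,5.5],[0.2,0,0,0,0,0,5.5]]'; python3 - <<'E'
from m import *
s=grab_frame("side");t=grab_frame("top")
A=cv2.resize(t["image"][160:220,340:420,::-1],None,fx=5,fy=5,interpolation=cv2.INTER_CUBIC)
B=cv2.resize(s["image"][215:285,315:405,::-1],None,fx=8,fy=8,interpolation=cv2.INTER_CUBIC)
im=np.zeros((560,1120,3),np.uint8);im[:300,:400]=A;im[:,400:]=B
cv2.imwrite("pics/c5.png",cv2.resize(im,(800,400)))
E
```

```text
t: 6.9
eef_pos: [0.4478, -0.1785, 0.0024]
tool_rot: [[-0.489, 0.001, 0.872], [-0.872, 0.001, -0.489], [-0.002, -1.0, 0.0]]
wrist_force: [3.0, 6.6, -0.2]
gripper_width: 0.0592
```

View pics/c5.png

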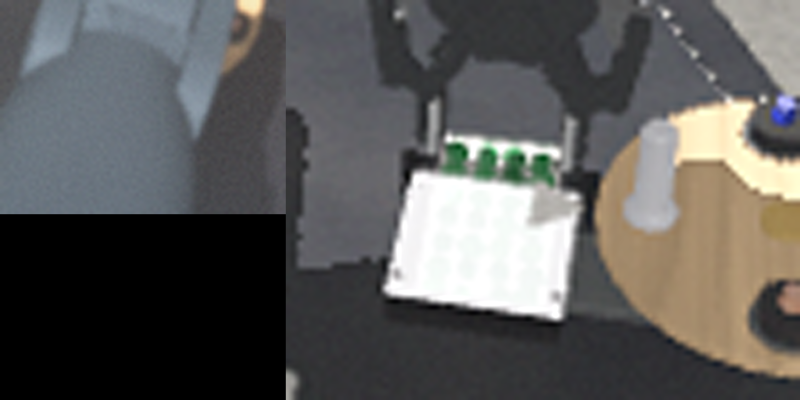

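The card is in under the clear roof with one stone row showing. Its trailing edge runs from about (445,133) to (563,145), and the fingers are beside the flares. There is 7 N of contact along the insertion, so I need to tell whether that is the stop or the flare.

```bash
python3 - <<'E'
from m import *
s=grab_frame("side");px=lambda L:[((u-286)/5.714+314.6,v/5.714+214.6) for u,v in L]
a=np.radians(-29.4);R=np.array([[np.cos(a),-np.sin(a)],[np.sin(a),np.cos(a)]]);ax=np.array([546,-289])
P=px([(445,133),(563,145),(433,155),(568,168)])
for z in(.002,.005,.009): print(z,np.round((plane(s,P,z)[:,:2]*1000-ax)@R,1).tolist())
r=plane(s,px([(412,172),(580,195),(385,292),(563,320)]),.020)[:,:2]*1000;print("roof",np.round((r-ax)@R,1).tolist())
print("TCP",np.round((np.array([447.8,-178.5])-ax)@R,1))
w=ax+R@np.array([-140,62.5]);print("home edge px",proj(s,[[*(ax+R@np.array([-171,62.5]))/1000,.003],[*(ax+R@np.array([-109,62.5]))/1000,.003]] if 0 else [np.r_[(ax+R@np.array([-171,62.5]))/1000,.003],np.r_[(ax+R@np.array([-109,62.5]))/1000,.003]]))
E
```

```text
0.002 [[-171.2, 63.1], [-110.4, 65.3], [-174.9, 45.4], [-106.2, 48.5]]
0.005 [[-170.8, 59.8], [-110.3, 62.0], [-174.5, 42.1], [-106.1, 45.2]]
0.009 [[-170.4, 55.3], [-110.1, 57.5], [-174.0, 37.8], [-105.9, 40.9]]
roof [[-181.1, 11.6], [-97.9, 10.7], [-181.1, -71.2], [-98.0, -73.5]]
TCP [-139.8   48.1]
home edge px [[342.47997072 237.76911315]
 [363.47906338 240.4143302 ]]
```

```bash
python3 -m crank '[[0.05,0,0,0,0,0,5.5],[0.1,0,0,0,0,0,5.5],[0.15,0,0,0,0,0,5.5],[0.2,0,0,0,0,0,5.5],[0.2,0,0,0,0,0,5.5]]'; python3 -m crank '[[0,0,0,0,0,0,6],[0,0,0,0,0,0,7],[0,0,0,0,0,0,7.2],[-0.2,-1,0,0,0,0,7.2],[-0.5,-4,0,0,0,0,7.2]]';python3 go.py 469 -141 30 -29.4
```

```text
t: 7.55
eef_pos: [0.4479, -0.179, 0.0027]
tool_rot: [[-0.488, 0.003, 0.873], [-0.873, 0.004, -0.488], [-0.005, -1.0, 0.001]]
wrist_force: [11.2, 17.6, -0.3]
gripper_width: 0.0591
t: 8.05
eef_pos: [0.4469, -0.176, 0.0414]
tool_rot: [[-0.489, -0.004, 0.872], [-0.872, 0.001, -0.489], [0.001, -1.0, -0.004]]
wrist_force: [0.5, 0.0, 0.7]
gripper_width: 0.0719
shift [-4.13  1.14  0.22] rot [0.004 0.002 0.001]
t 8.05 tcp [ 446.9 -176.    41.4] az -29.3 F [0.5 0.  0.7] w 71.9 j [-21.  17. -24.  49.  -0.  98.]
```

```bash
python3 -m crank '[[-2,0,0.1,0,0,0,5],[-4.1,0,0.2,0,0,0,2],[-4.1,0,0.2,0,0,0,0],[-4.1,0,0.2,0,0,0,0],[-4.1,0,0.2,0,0,0,0]]'; python3 -m crank '[[0,0,0,0,0,0,0],[0,1,0,0,0,0,0],[0,2,0,0,0,0,0],[0,3,0,0,0,0,0],[0,3.7,0,0,0,0,0]]';python3 go.py 459.6 -157.1 4 -29.4
```

```text
t: 8.55
eef_pos: [0.4701, -0.1421, 0.0425]
tool_rot: [[-0.489, -0.0, 0.872], [-0.872, -0.0, -0.489], [0.0, -1.0, -0.0]]
wrist_force: [-0.0, -1.0, 0.4]
gripper_width: 0.0006
t: 9.05
eef_pos: [0.4697, -0.1416, 0.0039]
tool_rot: [[-0.489, -0.001, 0.872], [-0.872, 0.0, -0.489], [0.0, -1.0, -0.001]]
wrist_force: [0.4, 0.6, 0.8]
gripper_width: 0.0001
shift [ 1.85 -0.01 -0.13] rot [0.001 0.002 0.   ]
t 9.05 tcp [ 469.7 -141.6    3.9] az -29.3 F [0.4 0.6 0.8] w 0.1 j [-17.  21. -26.  44.   0. 103.]
```

```bash
python3 -m crank '[[0.3,0,-0.1,0,0,0,0],[0.6,0,-0.1,0,0,0,0],[0.8,0,-0.1,0,0,0,0],[1,0,-0.1,0,0,0,0],[1.2,0,-0.1,0,0,0,0]]'; python3 -m crank '[[0.1,0,0,0,0,0,0],[0.2,0,0,0,0,0,0],[0.3,0,0,0,0,0,0],[0.4,0,0,0,0,0,0],[0.5,0,0,0,0,0,0]]';python3 go.py 459.6 -157.1 4 -29.4
```

```text
t: 9.55
eef_pos: [0.4638, -0.152, 0.0056]
tool_rot: [[-0.489, 0.001, 0.872], [-0.872, -0.0, -0.489], [-0.0, -1.0, 0.001]]
wrist_force: [-0.0, 0.6, 0.3]
gripper_width: -0.0002
t: 10.05
eef_pos: [0.4612, -0.1561, 0.0053]
tool_rot: [[-0.489, -0.0, 0.872], [-0.872, 0.0, -0.489], [0.0, -1.0, -0.0]]
wrist_force: [-0.1, -0.4, -1.2]
gripper_width: -0.0
shift [ 0.17  0.13 -0.09] rot [0.    0.002 0.   ]
t 10.05 tcp [ 461.2 -156.1    5.3] az -29.3 F [-0.1 -0.4 -1.2] w -0.0 j [-19.  20. -26.  44.  -0. 101.]
```

```bash
for i in 1 2; do python3 -m crank '[[0.05,0.03,0,0,0,0,0],[0.1,0.06,0,0,0,0,0],[0.15,0.1,0,0,0,0,0],[0.2,0.1,0,0,0,0,0],[0.2,0.1,0,0,0,0,0]]'; done;python3 go.py 459.6 -157.1 4 -29.4
```

```text
t: 10.55
eef_pos: [0.4614, -0.1569, 0.0047]
tool_rot: [[-0.488, 0.002, 0.873], [-0.873, 0.002, -0.488], [-0.003, -1.0, 0.001]]
wrist_force: [5.4, 9.3, 4.0]
gripper_width: -0.0001
t: 11.05
eef_pos: [0.4617, -0.1576, 0.0043]
tool_rot: [[-0.488, 0.005, 0.873], [-0.873, 0.004, -0.488], [-0.006, -1.0, 0.002]]
wrist_force: [10.6, 20.6, 11.5]
gripper_width: -0.0003
shift [ 0.06  0.03 -0.21] rot [-0.002  0.004 -0.006]
t 11.05 tcp [ 461.7 -157.6    4.3] az -29.2 F [10.6 20.6 11.5] w -0.3 j [-19.  20. -26.  43.   0. 100.]
```

The fingertip's hard stop (23 N) at the trailing edge matches the card being home. I'll retreat up and go to the post with the jaws roughly tangential.

```bash
python3 -m crank '[[-0.6,0,0,0,0,0,0],[-1,-2,0,0,0,0,0],[-1,-6,0,0,0,0,3],[-1,-10,0,0,0,0,4.5],[-1,-12,0,0,0,0,4.5]]'; python3 go.py 488.7 -261.3 125 -106
```

```text
t: 11.55
eef_pos: [0.4651, -0.1512, 0.1263]
tool_rot: [[-0.489, 0.003, 0.872], [-0.872, -0.001, -0.489], [-0.0, -1.0, 0.003]]
wrist_force: [-0.0, -0.8, -0.4]
gripper_width: 0.0433
shift [8.45 0.16 7.45] rot [-0.002  1.339 -0.002]
t 11.55 tcp [ 465.1 -151.2  126.3] az -29.3 F [-0.  -0.8 -0.4] w 43.3 j [-18.  13. -16.  61.  -0. 101.]
```

```bash
python3 -m crank '[[2,0.1,1.7,0,1.339,0,4.5],[4,0.1,3.5,0,1.339,0,4.5],[6,0.1,5.3,0,1.339,0,4.5],[8,0.1,7,0,1.339,0,4.5],[8.4,0.1,7.4,0,1.339,0,4.5]]'; python3 go.py 488.7 -261.3 125 -106
```

```text
t: 12.05
eef_pos: [0.4877, -0.2626, 0.1219]
tool_rot: [[-0.955, -0.0, 0.297], [-0.297, -0.001, -0.955], [0.001, -1.0, 0.001]]
wrist_force: [-0.1, 0.4, 0.7]
gripper_width: 0.0448
shift [-0.13 -0.31 -0.09] rot [-0.001  0.581  0.   ]
t 12.05 tcp [ 487.7 -262.6  121.9] az -72.7 F [-0.1  0.4  0.7] w 44.8 j [-28.  21.  -6.  63.  -0. 134.]
```

```bash
python3 - <<'E'
from m import *
s=grab_frame("side");np.savez("s2.npz",**s)
crop(s,320,205,130,90,6,"pics/c6.png")
print(proj(s,[np.array(readout.observe()["eef_pos"])]))
E
```

```text
[[381.37818598 225.88737786]]
```

View pics/c6.png

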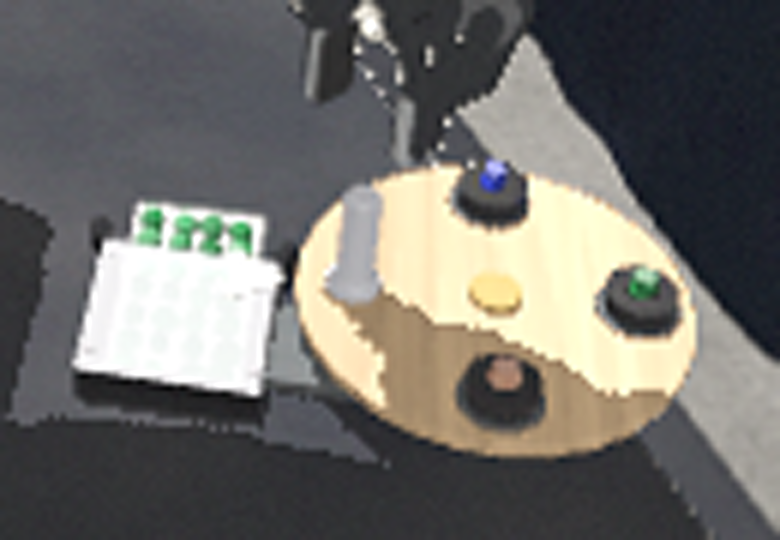

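The view shows the card home under the roof with one stone row out (edge at about y=205), the post top at (362,192) and the finger tips straddling it at (315,95) and (405,160). I'll finish the rotation, then descend.

```bash
python3 -m crank '[[-0.1,-0.3,-0.1,0,0.581,0,4.5],[-0.1,-0.3,-0.1,0,0.581,0,4.5],[-0.1,-0.3,-0.1,0,0.581,0,4.5],[-0.1,-0.3,-0.1,0,0.581,0,4.5],[-0.1,-0.3,-0.1,0,0.581,0,4.5]]' 30; python3 go.py 489 -261 46 -106
python3 - <<'E'
from m import *
s=dict(np.load("s2.npz"));print(plane(s,[(362/6+319.6,192/6+204.6)],.084)*1000)
E
```

```text
t: 12.6
eef_pos: [0.4881, -0.2586, 0.1252]
tool_rot: [[-0.964, -0.001, -0.267], [0.267, -0.0, -0.964], [0.0, -1.0, 0.0]]
wrist_force: [0.3, 0.3, 0.1]
gripper_width: 0.045
shift [-0.16  7.92  0.2 ] rot [-0.     0.009  0.   ]
t 12.6 tcp [ 488.1 -258.6  125.2] az -105.5 F [0.3 0.3 0.1] w 45.0 j [-28.  21.  -6.  63.  -0. 168.]
[[ 487.81683083 -261.32565695   84.        ]]
```

```bash
python3 -m crank '[[-0.1,1,0.2,0,0,0,4.5],[-0.1,2.5,0.25,0,0,0,4.5],[-0.1,4,0.25,0,0,0,4.5],[-0.1,5.5,0.25,0,0,0,4.5],[-0.1,6.5,0.25,0,0,0,4.5]]'; python3 -m crank '[[0,0.7,0,0,0,0,4.5],[0,1.4,0,0,0,0,4.5],[0,1.4,0,0,0,0,3],[0,1.4,0,0,0,0,2.2],[0,1.4,0,0,0,0,1.5]]' 30; python3 -m crank '[[0,0,0,0,0,0,1.5],[0,0,0,0,0,0,1.5],[0,0,0,0,0,0,1.5],[0,0,0,0,0,0,1.5],[0,0,0,0,0,0,1.5]]'; python3 go.py 489 -261 46 -106
```

```text
t: 13.1
eef_pos: [0.4879, -0.2614, 0.0586]
tool_rot: [[-0.965, -0.001, -0.264], [0.264, 0.001, -0.965], [0.002, -1.0, -0.0]]
wrist_force: [-0.4, -0.7, -0.4]
gripper_width: 0.0447
t: 13.6
eef_pos: [0.4888, -0.2618, 0.0468]
tool_rot: [[-0.964, 0.0, -0.268], [0.268, -0.0, -0.964], [-0.001, -1.0, 0.0]]
wrist_force: [0.4, -0.7, -0.8]
gripper_width: 0.0174
t: 14.1
eef_pos: [0.4888, -0.2618, 0.0468]
tool_rot: [[-0.963, 0.001, -0.268], [0.268, -0.0, -0.963], [-0.001, -1.0, 0.0]]
wrist_force: [-1.0, 1.8, 6.4]
gripper_width: 0.0171
shift [ 0.    0.08 -0.08] rot [-0.     0.008 -0.001]
t 14.1 tcp [ 488.8 -261.8   46.8] az -105.5 F [-1.   1.8  6.4] w 17.1 j [-28.  24. -13.  53.   0. 167.]
```

The post is gripped (17.1 mm). I'll turn CCW about the axis with the tool co-rotating, 0.5 rad per call.

```bash
python3 -m crank '[[0.08,0,0.63,0,-0.1,0,1.5],[0.09,0,1.26,0,-0.2,0,1.5],[0.04,0,1.89,0,-0.3,0,1.5],[-0.07,0,2.52,0,-0.4,0,1.5],[-0.24,0,3.13,0,-0.5,0,1.5]]' 45; python3 -m crank '[[0.08,0,0.63,0,-0.1,0,1.5],[0.09,0,1.26,0,-0.2,0,1.5],[0.04,0,1.89,0,-0.3,0,1.5],[-0.07,0,2.52,0,-0.4,0,1.5],[-0.24,0,3.13,0,-0.5,0,1.5]]' 45; python3 go.py 546 -289 46 -106; python3 - <<'E'
from h import *
p=np.array(readout.observe()["eef_pos"])*1000-[546,-289,0];print(np.hypot(p[0],p[1]),np.degrees(np.arctan2(p[1],p[0]))%360)
E
```

```text
t: 14.6
eef_pos: [0.4827, -0.2931, 0.0469]
tool_rot: [[-0.973, 0.001, 0.231], [-0.231, -0.001, -0.973], [-0.001, -1.0, 0.001]]
wrist_force: [0.7, -0.8, 3.5]
gripper_width: 0.0166
t: 15.1
eef_pos: [0.4922, -0.3234, 0.0469]
tool_rot: [[-0.744, 0.001, 0.669], [-0.669, -0.001, -0.744], [0.0, -1.0, 0.001]]
wrist_force: [0.5, -1.3, 5.4]
gripper_width: 0.0165
shift [-6.29  0.09  1.04] rot [-1.000e-03  1.012e+00 -0.000e+00]
t 15.1 tcp [ 492.2 -323.4   46.9] az -48.0 F [ 0.5 -1.3  5.4] w 16.5 j [-33.  28.  -7.  55.  -0. 105.]
63.80231356257143 212.58466165082572
```

Low forces, radius 64. I'll continue.

```bash
for i in 1; do python3 -m crank '[[0.08,0,0.63,0,-0.1,0,1.5],[0.09,0,1.26,0,-0.2,0,1.5],[0.04,0,1.89,0,-0.3,0,1.5],[-0.07,0,2.52,0,-0.4,0,1.5],[-0.24,0,3.13,0,-0.5,0,1.5]]'; python3 -m crank '[[0.08,0,0.63,0,-0.1,0,1.5],[0.09,0,1.26,0,-0.2,0,1.5],[0.04,0,1.89,0,-0.3,0,1.5],[-0.07,0,2.52,0,-0.4,0,1.5],[-0.24,0,3.13,0,-0.5,0,1.5]]'; done; python3 go.py 546 -289 46 -106; python3 - <<'E'
from h import *
p=np.array(readout.observe()["eef_pos"])*1000-[546,-289,0];print(np.hypot(p[0],p[1]),np.degrees(np.arctan2(p[1],p[0]))%360)
E
```

```text
t: 15.6
eef_pos: [0.5151, -0.3454, 0.0469]
tool_rot: [[-0.332, 0.001, 0.943], [-0.943, -0.002, -0.332], [0.002, -1.0, 0.001]]
wrist_force: [0.6, -4.7, 4.0]
gripper_width: 0.017
t: 16.1
eef_pos: [0.5458, -0.3539, 0.0469]
tool_rot: [[0.161, 0.001, 0.987], [-0.987, -0.003, 0.161], [0.003, -1.0, 0.001]]
wrist_force: [2.7, -7.3, 0.6]
gripper_width: 0.0164
shift [-6.41  0.07  1.07] rot [-3.000e-03  2.011e+00  1.000e-03]
t 16.1 tcp [ 545.8 -353.9   46.9] az 9.2 F [ 2.7 -7.3  0.6] w 16.4 j [-33.  35.   4.  60.  -0.  48.]
64.94579180058558 269.7853109201385
```

```bash
python3 -m crank '[[0.08,0,0.63,0,-0.1,0,1.5],[0.09,0,1.26,0,-0.2,0,1.5],[0.04,0,1.89,0,-0.3,0,1.5],[-0.07,0,2.52,0,-0.4,0,1.5],[-0.24,0,3.13,0,-0.5,0,1.5]]'; python3 -m crank '[[0.08,0,0.63,0,-0.1,0,1.5],[0.09,0,1.26,0,-0.2,0,1.5],[0.04,0,1.89,0,-0.3,0,1.5],[-0.01,0,2.2,0,-0.35,0,1.5],[-0.07,0,2.52,0,-0.4,0,1.5]]'; python3 -m crank '[[0,0,0,0,0,0,1.5],[0,0,0,0,0,0,1.5],[0,0,0,0,0,0,1.5],[0,0,0,0,0,0,1.5],[0,0,0,0,0,0,1.5]]'; python3 go.py 546 -289 46 -106; python3 - <<'E'
from h import *
p=np.array(readout.observe()["eef_pos"])*1000-[546,-289,0];print(np.hypot(p[0],p[1]),np.degrees(np.arctan2(p[1],p[0]))%360)
t=grab_frame("top");s=grab_frame("side");np.savez("t3.npz",**t);np.savez("s3.npz",**s)
A=cv2.resize(t["image"][130:220,345:435,::-1],None,fx=5,fy=5,interpolation=cv2.INTER_CUBIC)
B=cv2.resize(s["image"][215:295,320:450,::-1],None,fx=6,fy=6,interpolation=cv2.INTER_CUBIC)
im=np.zeros((480,1230,3),np.uint8);im[:450,:450]=A;im[:,450:]=B
cv2.imwrite("pics/c7.png",cv2.resize(im,(800,312)))
E
```

```text
t: 16.6
eef_pos: [0.5769, -0.3466, 0.0469]
tool_rot: [[0.614, 0.003, 0.789], [-0.789, -0.003, 0.614], [0.004, -1.0, 0.0]]
wrist_force: [7.2, -7.1, -2.3]
gripper_width: 0.0169
t: 17.1
eef_pos: [0.5969, -0.3304, 0.0469]
tool_rot: [[0.872, 0.004, 0.489], [-0.489, -0.002, 0.872], [0.004, -1.0, -0.0]]
wrist_force: [11.9, -7.6, -3.3]
gripper_width: 0.0168
t: 17.6
eef_pos: [0.5969, -0.3305, 0.0469]
tool_rot: [[0.871, 0.004, 0.491], [-0.491, -0.002, 0.871], [0.004, -1.0, -0.0]]
wrist_force: [11.6, -8.2, -4.7]
gripper_width: 0.0167
shift [-6.47  0.07  1.12] rot [-6.000e-03  2.908e+00  1.000e-03]
t 17.6 tcp [ 596.9 -330.5   46.9] az 60.6 F [11.6 -8.2 -4.7] w 16.7 j [-29.  38.  11.  62.  -0.   0.]
65.61625783294639 320.81250323222105
```

View pics/c7.png

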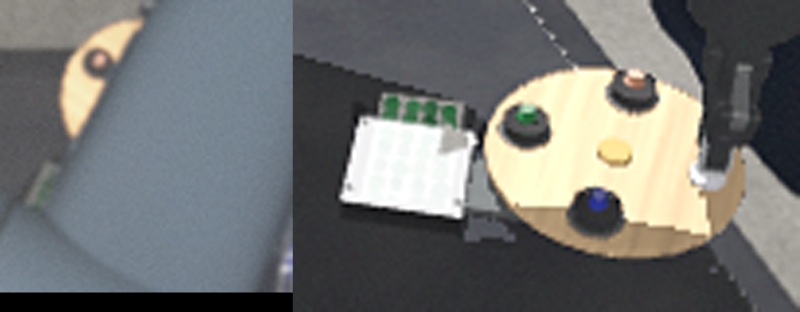

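The green jar is near the front at (525,122), with about 10° still to go. I'll finish the arc and ease the radial pull by 1 mm.

```bash
python3 -m crank '[[0.08,0,0.25,0,-0.04,0,1.5],[0.12,0,0.5,0,-0.08,0,1.5],[0.15,0,0.75,0,-0.12,0,1.5],[0.18,0,1,0,-0.16,0,1.5],[0.19,0,1.07,0,-0.17,0,1.5]]'; python3 -m crank '[[0,0,0,0,0,0,1.5],[0,0,0,0,0,0,1.5],[0,0,0,0,0,0,1.5],[0,0,0,0,0,0,1.5],[0,0,0,0,0,0,1.5]]'; python3 go.py 546 -289 46 -106; python3 - <<'E'
from h import *
p=np.array(readout.observe()["eef_pos"])*1000-[546,-289,0];print(np.hypot(p[0],p[1]),np.degrees(np.arctan2(p[1],p[0]))%360)
s=grab_frame("side");np.savez("s4.npz",**s)
crop(s,325,220,130,78,6,"pics/c8.png")
E
```

```text
t: 18.2
eef_pos: [0.6033, -0.3212, 0.0469]
tool_rot: [[0.942, 0.003, 0.334], [-0.334, -0.001, 0.942], [0.003, -1.0, -0.0]]
wrist_force: [5.9, -2.9, 0.6]
gripper_width: 0.0168
t: 18.7
eef_pos: [0.6032, -0.3213, 0.0469]
tool_rot: [[0.942, 0.003, 0.336], [-0.336, -0.001, 0.942], [0.003, -1.0, -0.0]]
wrist_force: [6.5, -2.6, -0.7]
gripper_width: 0.0166
shift [-6.47  0.07  1.13] rot [-0.004  3.078  0.   ]
t 18.7 tcp [ 603.2 -321.3   46.9] az 70.4 F [ 6.5 -2.6 -0.7] w 16.6 j [-28.  39.  11.  62.   0.  -8.]
65.67887278456696 330.50017222888283
```

View pics/c8.png

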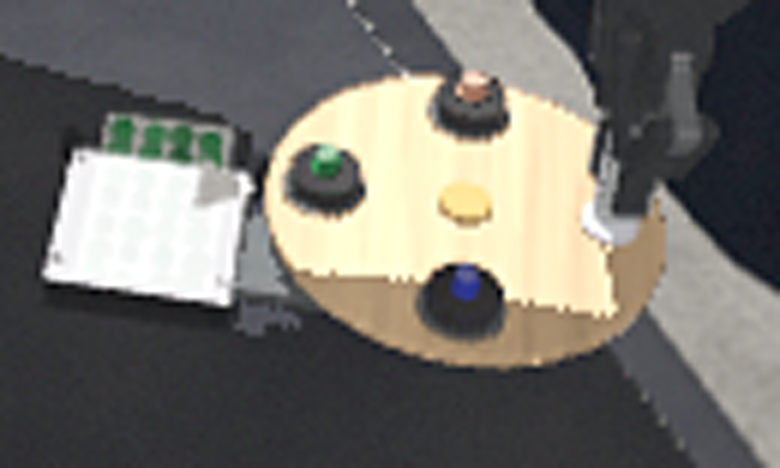

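The green jar now faces the pocket (green gem (326,160), orange (472,83), blue (467,282), hub (466,203), arrow about (222,186)). I'll check the angle numerically.

```bash
python3 - <<'E'
from m import *
s=dict(np.load("s4.npz"));s0=dict(np.load("s2.npz"))
hue=lambda f,lo,hi,roi:(lambda M:(M["m10"]/M["m00"],M["m01"]/M["m00"]))(cv2.moments(mask(f,lo,hi,roi),True))
def dirs(f,px,name):
    for z in(.044,.050):
        P=plane(f,px,z)[:,:2]*1000;g,b,o=P
        m=(b+o)/2;d=g-m;e=b-o
        print(name,z,"centre",np.round(m,1),"green az",np.degrees(np.arctan2(d[1],d[0])),"perp az",(np.degrees(np.arctan2(e[1],e[0]))+0)%360-90, np.hypot(*d))
k=lambda L,x,y,z:[(u/z+x-.4,v/z+y-.4) for u,v in L]
dirs(s,k([(326,160),(467,282),(472,83)],325,220,6),"now")
dirs(s0,k([(644,282),(493,175),(504,373)],320,205,6),"before")
h=plane(s,k([(466,203)],325,220,6),.031)[0,:2]*1000
for z,f,pt in((.021,s,(222,186)),):
    a=plane(f,k([pt],325,220,6),z)[0,:2]*1000;print("hub",h,"arrow",a,"az",np.degrees(np.arctan2(*(a-h)[::-1])))
r=plane(s,k([(76,149),(252,178),(231,303),(44,278)],325,220,6),.02)[:,:2]*1000
for i,j in((0,1),(3,2),(3,0),(2,1)): d=r[j]-r[i];print("roof edge az",np.degrees(np.arctan2(d[1],d[0])))
E
```

```text
now 0.044 centre [ 547.4 -287.9] green az 150.96430371711565 perp az 150.58348032633296 64.3610554332448
now 0.05 centre [ 543.6 -293.3] green az 150.96430371711577 perp az 150.5834803263329 63.83358566339778
before 0.044 centre [ 546.3 -288.6] green az -26.118691003559498 perp az -26.252009726901676 64.43287827324181
before 0.05 centre [ 542.6 -294. ] green az -26.11869100355969 perp az -26.252009726901676 63.90481988071562
hub [ 546.01413673 -290.45756383] arrow [ 450.64879985 -235.46598774] az 150.03048215536887
roof edge az -32.324889317076185
roof edge az -29.133995291465347
roof edge az 59.652837428894884
roof edge az 59.24784876472349
```

The green jar is at 150.8° and the front at about 150–150.6°, so they agree within about 1°. The card is home and the grip is steady, so I'll hand in.

```bash
python3 -c "
from bench import manip,readout
print(readout.observe()['qd']);print(manip.job_done())"
```

```text
[-0.01602044  0.18871637 -0.01241694 -0.05425628  0.05514118  0.07622233]
the job is handed in; nothing more can be done
None
```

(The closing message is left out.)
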